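# Refit the hopper tube and knob cap on the hand grinder

## Task

The hand grinder's hopper tube was taken off for brushing out. Slide it down over the grinder's neck until it sits fully home, then turn it by feel until the spring button pops out through the hole in its side, never forcing it (a light hand does it), and then set the knob cap on top of the tube, fully seated. Leave the other things on the worktop where they are.

Things in the scene. Friction and masses are not known exactly. Their poses are not given: they have to be found in the camera images.
- hopper_tube: Steel tube open at both ends, standing upright on the worktop: outer diameter 41 mm, bore 36 mm, 80 mm tall, about 140 g. Origin at the centre of its lower edge, z up along its axis; its x axis points out through the one round hole in its wall, 12.5 mm across, centred 14 mm above the lower edge. The end with the hole goes down onto the neck.
- tube_top (a point): Centre of the tube's upper end, 80 mm above its origin.
- knob_cap: The grinder's cap, about 90 g, standing on its plug ring (31 mm across, 10 mm deep, loose in the tube's bore). Above it a disc 46 mm across, 6 mm thick, that rests on the tube's top edge; then a black round twist knob 24 mm across, 16 to 46 mm above the origin. Origin: centre of the plug's underside, z up. Seated, it is 70 mm above the tube's origin.
- grinder: Cylindrical steel hand grinder upright in a dark steel stand fixed to the worktop. Origin on the worktop on the grinder's vertical axis, z up; its x axis points away from the stand's post, which is 68 mm behind the axis and 106 mm tall. A drive shaft 8 mm across stands on the axis up to 206 mm above the worktop; the tube passes over it.
- grinder_seat (a point): On the grinder's axis, 132 mm above the worktop: centre of the flat top of the dark fluted grind collar (56 mm across), the seat on which the tube's lower edge rests when home; the tube's origin comes here.
- grinder_neck_top (a point): Top of the steel neck, 36 mm above the seat. The neck is 34 mm across (1 mm clearance all round in the bore); its top 4 mm taper to 27 mm. Once the button is out, the tube turns no further. Over 40 N of contact between tube and grinder, from pushing or from twisting against the button (about 0.5 Nm), is forcing.
- spring_button (a joint): Brass spring button, 10.5 mm across, 4.5 mm out of the neck, centred 14 mm above the seat, ramped on top so that the descending tube pushes it in (about 5 N). It faces the grinder's x axis to within 0.7 rad; just where depends on the grind setting (look or feel). It pops out when the hole is within 0.1 rad of it. Value: m pressed in; 0 out, 0.002 to 0.005 held in by the bore.
- catch_bowl: White ceramic bowl 88 mm across, 38 mm tall, on the stand's foot under the grinder; origin at the centre of its underside. Leave alone.
- glass_jar: Glass jar with a cork lid, 62 mm across, 85 mm tall, origin at the centre of its underside. Leave alone.
- coffee_cup: Blue ceramic cup, 62 mm across, 55 mm tall, handle to its +y, origin at the centre of its underside. Leave alone.
- brush: Green hard plastic brush, 130 mm long and about 20 mm high, lying bristles down along its x axis; origin at its middle on the worktop. Leave alone.
- scoop: Wooden-handled steel scoop, 150 mm long, lying along its x axis; origin at its middle on the worktop. Leave alone.
- tamper: Steel tamper, 58 mm across, 70 mm tall, origin at the centre of its underside. Leave alone.
Mind the look-alikes: they are no part of the job. What is shaped like the grinder but blue is not meant.

How it is judged (in metres and radians):
On the way, in this order (a step that is already met when the one before it is completed fails the run):
1. the tube is fully home on the grinder's neck with the spring button out through its hole (distance between hopper_tube and grinder_seat below 0.003 m and angle between hopper_tube's own z axis and vertical below 0.06 rad and value of joint spring_button below 0.001 m), for 0.2 s.
2. the cap sits on the tube (z of knob_cap in the frame of hopper_tube below 0.0725 m and horizontal distance between knob_cap and tube_top below 0.005 m), for 0.2 s.
At the end, for the whole second after the job is handed in: Tube upright with its lower edge on the seat (origin within 3 mm of the seat's centre, tilt under 0.06 rad), spring button out through the hole (pressed in under 1 mm), cap at rest and level on the tube, plug in the bore (disc within 2.5 mm of the top edge, 5 mm of the axis) (all of step 1 and all of step 2 and z of knob_cap in the frame of hopper_tube above 0.067 m and angle between knob_cap's own z axis and vertical below 0.08 rad and linear speed of knob_cap below 0.02 m/s); the robot touches nothing.
It fails at once if the tube is forced: more than 40 N between the tube and the grinder (contact force between hopper_tube and grinder above 40 N).
It fails at once if another thing on the worktop is moved more than 25 mm (distance of any of catch_bowl, glass_jar, coffee_cup, brush, scoop, tamper from where it was at the start of the episode above 0.025 m).
It also fails if it takes over 72 s, if anything falls off the work surface, if the arm or the gripper's body presses on something with over 40 N, if the wrist force passes 120 N, or if a joint passes its speed limit or range.

## Robot

A 7-joint arm with a two-finger parallel gripper is mounted at the origin on the work surface. World frame = base frame: x ahead of the robot, y to its left, z up, the work surface at z = 0. Lengths are in m, angles in degrees, forces in N, time in s.
With the tool pointing down it reaches from about 0.4 to 0.9 m from the base axis. Payload 5.5 kg.
Tool frame: the origin (TCP) lies at the very end of the fingers, on their centre line; the grasp point (between the pads) lies 19 mm behind it; z points along the fingers, x is the direction in which the jaws open and shut, and the axes are right-handed (so a half turn about z gives the same grasp; the last joint's range is limited). The gripper opens to 92 mm and grips with 3 to 60 N. Pads are 19 mm wide; open, the fingers measure 130 mm over their backs; the gripper's body (75 mm by 190 mm) begins 47 mm behind the grasp point.
Start: joints at [-48.69, 28.699, -24.465, 88.831, 12.651, 65.22, -12.049], TCP at [0.287, 0.583, 0.227] pointing down, gripper open.
Joint ranges: [-164.97, 164.97], [-17.58, 116.51], [-87.97, 89.64], [11.32, 138.91], [-80.73, 260.73], [10.89, 115.49], [-147.41, 147.41]. Speed limits (degrees/s): [147.25, 147.25, 180, 180, 180, 180, 180].

## Interface

Orientations are given as [roll, pitch, yaw] about the fixed x, y, z axes, in that order (R = Rz(yaw) Ry(pitch) Rx(roll)).
In Python, from cell import env, vision gives the robot as it stands.
- The arm moves only by the tool arm_command, never from a script. Its argument "series" is a list of rows, each an object of numbers: "tx", "ty", "tz": the shift along the tool's x, y, z in m; "ax", "ay", "az": the turn, a rotation vector about the tool's x, y, z in degrees. A call has 1 to 12 rows; each row is the pose to reach, as a shift and turn from the pose commanded when the call began, along the tool's axes at that moment; what a row does not reach only later rows make up. A row lasts 1/10 s, in which the tool goes at most 50 mm and 8.59 degrees, less where a joint would pass 70% of its speed; a pose out of reach is approached as far as the arm can. A call with a gripper value outside its range is refused whole. "hand" is the opening, from 0 (shut) to 1 (fully open), set as the call begins (left out, the last holds). The fingers move at their own pace and stop on an object; "newtons" is the grip in N (left out, the last holds). Time passes only in rows, so rows that repeat a pose let the fingers close. It gives the time, the measured TCP pose, the force and the opening at its end, in the units of the state.
- env.read_state(): the state, without advancing time (a new reading comes with each control period).
- vision.snapshot(name): name is "side" or "top" or "wrist"; returns the picture (400x640x3 uint8, red, green, blue); there is no depth.
- vision.calibration(name): a dict with "K" (3x3 intrinsics, pixels), "pose" (4x4, takes a point from camera to world coordinates). Camera axes: x right, y down, z forward; pixel columns grow to the right and rows downward; lengths in m; the calibration is good to about 2 mm. The wrist camera is an equidistant fisheye: a pixel r from the principal point sees the ray r / f radians off the axis. A picture is of the moment at which its call begins: read the wrist's pose just before it. calibration takes no time and is no camera call; for the wrist camera it gives the pose at the moment of the call.
- env.hand_in(): hands the job in, once; it reports no verdict.
The state is a dict: "time_s": time; "q": joint angles; "dq": joint speeds; "joint_torque": joint torques, N m; "tool_pos": TCP position; "eef_rot": TCP orientation; "contact_force": force on the tool from outside, world axes, zero at the start; "ft_torque": the same for the moment, N m; "finger_gap": finger opening in m.
Only numpy, scipy, OpenCV 4.12 (cv2) and the standard library are available. Lean on these libraries where they do the work, as an engineer would, in place of code of your own. Each camera call takes 0.05 s, during which the arm holds its last target.

## Working session

There is one attempt and no reset: what is moved stays moved. The work goes in short steps, Python scripts to look and compute and a tool call to move; the robot and the scene stay as the last step left them, time stands still between calls to the robot, and variables do not carry over. Pictures are saved under pics/ and viewed, and the job is handed in when it is done.

Besides the shell and the picture viewer there is one more tool, called in YAML: its name, and indented under it one key for each argument. arm_command: Moves the arm, as the interface text tells. Its arguments: {"type":"object","properties":{"series":{"type":"array"},"hand":{"type":"number"},"newtons":{"type":"number"}},"required":["series"]}

```bash
mkdir -p pics; ls
python3 - <<'E'
from cell import env, vision
import cv2, numpy as np
for n in ["side","top","wrist"]:
    c=vision.calibration(n); print(n,np.round(c["K"],1).tolist(),np.round(c["pose"],3).tolist())
    im=vision.snapshot(n); cv2.imwrite(f"pics/{n}0.png",im[:,:,::-1])
s=env.read_state(); print(s)
E
```

```text
pics
side [[375.4, 0.0, 310.4], [0.0, 375.4, 200.4], [0.0, 0.0, 1.0]] [[0.981, -0.091, 0.172, 0.352], [-0.195, -0.526, 0.828, -0.881], [0.015, -0.846, -0.534, 0.663], [0.0, 0.0, 0.0, 1.0]]
top [[363.8, 0.0, 322.6], [0.0, 363.8, 201.6], [0.0, 0.0, 1.0]] [[-0.015, -0.996, 0.087, 0.454], [-1.0, 0.017, 0.017, -0.045], [-0.018, -0.086, -0.996, 1.113], [0.0, 0.0, 0.0, 1.0]]
wrist [[309.7, 0.0, 317.9], [0.0, 309.7, 197.7], [0.0, 0.0, 1.0]] [[0.442, 0.859, 0.258, 0.217], [0.897, -0.423, -0.129, 0.618], [-0.002, 0.288, -0.958, 0.384], [0.0, 0.0, 0.0, 1.0]]
{'time_s': 0.15, 'q': array([-48.69250202,  28.74454975, -24.45614254,  88.8759637 ,
        12.65301841,  65.21898069, -12.04998784]), 'dq': array([-0.06161653, -0.1477995 , -0.10525883, -0.14547071,  0.05925861,
       -0.06897605,  0.02524484]), 'joint_torque': array([-6.77726246e-03, -5.67105782e+01, -5.82587779e+00, -2.79452652e+01,
       -6.88908133e-02,  2.66392285e-02,  8.65718471e-05]), 'tool_pos': array([0.2870557 , 0.58259693, 0.2258966 ]), 'eef_rot': array([-1.79997242e+02,  8.59698311e-02,  6.37754591e+01]), 'contact_force': array([-0.23313937,  0.38734062, -0.22742298]), 'ft_torque': array([-0.05634548, -0.0040135 , -0.07800062]), 'finger_gap': 0.09180485080859474}
```

View pics/side0.png

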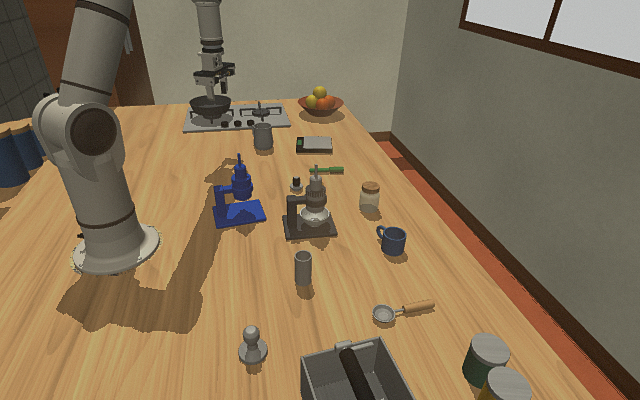

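View pics/top0.png

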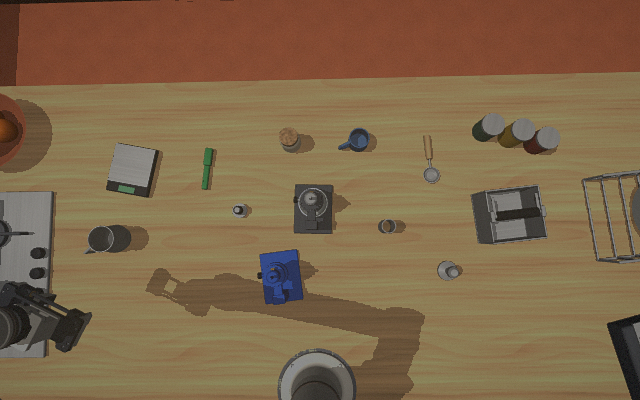

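View pics/wrist0.png

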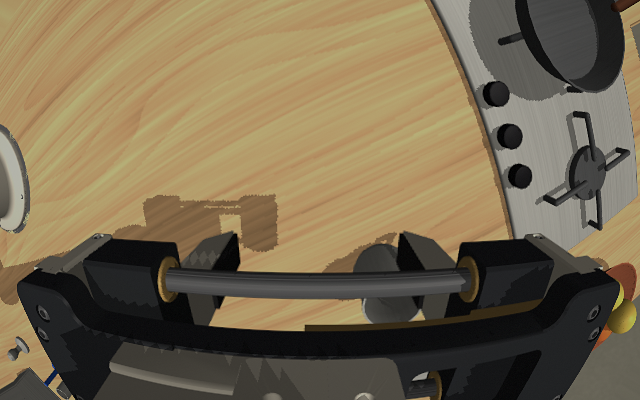

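Top view: tube at about (387,227), cap (239,210), steel grinder (312,203), with its post to the left at (295,200). The blue decoy is at (281,275). I'll zoom in.

Run:
```python
import cv2, numpy as np
t=cv2.imread("pics/top0.png"); s=cv2.imread("pics/side0.png")
a=cv2.resize(t[170:260,220:420],None,fx=4,fy=4,interpolation=cv2.INTER_CUBIC)
cv2.imwrite("pics/topz.png",a)
b=cv2.resize(s[150:300,270:400],None,fx=4,fy=4,interpolation=cv2.INTER_CUBIC)
cv2.imwrite("pics/sidez.png",b)
```

```text
(no output)
```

View pics/topz.png

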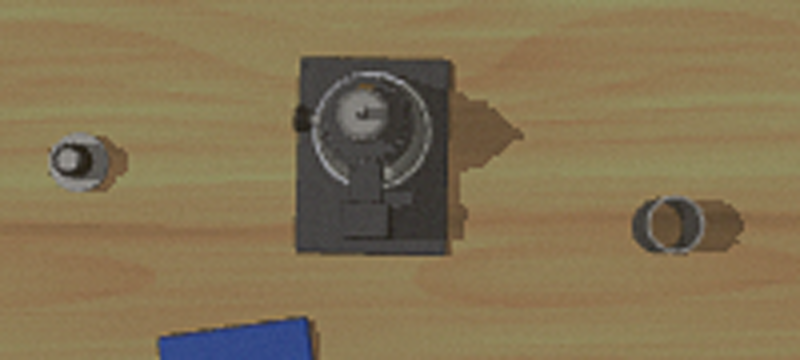

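View pics/sidez.png

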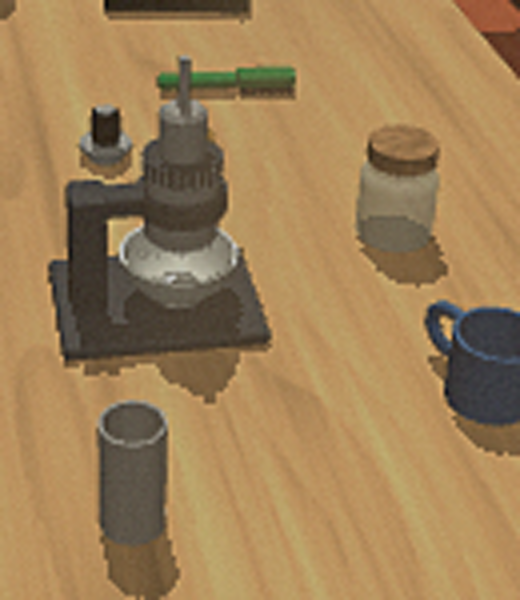

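```bash
cat > h.py <<'E'
import numpy as np, cv2
from cell import env, vision
def ray(n,uv,c=None):
    c=c or vision.calibration(n); K=np.array(c["K"]);P=np.array(c["pose"])
    u=np.array(uv,float); d=np.array([(u[0]-K[0,2])/K[0,0],(u[1]-K[1,2])/K[1,1],1])
    if n=="wrist":
        r=np.hypot(d[0],d[1]); d=np.array([d[0]/r*np.sin(r),d[1]/r*np.sin(r),np.cos(r)]) if r>0 else np.array([0,0,1.])
    return P[:3,3],P[:3,:3]@d
def onz(n,uv,z,c=None):
    o,d=ray(n,uv,c); return o+d*(z-o[2])/d[2]
def tri(*a):
    A=np.zeros((3,3));b=np.zeros(3);L=[]
    for n,uv,c in a:
        o,d=ray(n,uv,c); d=d/np.linalg.norm(d); M=np.eye(3)-np.outer(d,d); A+=M;b+=M@o;L.append((o,M))
    x=np.linalg.solve(A,b); return x,[round(float(np.linalg.norm(M@(x-o))),4) for o,M in L]
def proj(n,p,c=None):
    c=c or vision.calibration(n); K=np.array(c["K"]);P=np.array(c["pose"])
    q=P[:3,:3].T@(np.array(p,float)-P[:3,3])
    if n=="wrist":
        t=np.arctan2(np.hypot(q[0],q[1]),q[2]); q=np.array([*(q[:2]/np.hypot(q[0],q[1])*t),1])
    else: q=q/q[2]
    return K[:2,:2]@q[:2]+K[:2,2]
E
python3 - <<'E'
from h import *
np.set_printoptions(precision=4,suppress=True)
print("tube rim",onz("top",(388.75,226),.08),onz("side",(303.2,256),.08),tri(("top",(388.75,226),None),("side",(303.2,256),None)))
print("neck",onz("top",(310.75,198.25),.168), onz("side",(316,165),.206), "sideneck",onz("side",(270+184/4,150+107/4),.168))
print("cap disc",onz("top",(220+80/4,170+162/4),.014),"knob",onz("top",(220+72/4,170+159/4),.046), onz("side",(270+106/4,150+111/4),.046))
print("base corners",[onz("top",(220+a/4,170+b/4),.006) for a,b in((302,57),(451,62),(448,253),(297,252))])
E
```

```text
tube rim [ 0.4718 -0.2138  0.08  ] [ 0.4756 -0.2146  0.08  ] (array([ 0.4737, -0.2142,  0.0798]), [0.0019, 0.0019])
neck [0.5458 0.0013 0.168 ] [ 0.5487 -0.0006  0.206 ] sideneck [0.5503 0.0032 0.168 ]
cap disc [0.5269 0.2245 0.014 ] knob [0.5271 0.2226 0.046 ] [0.5324 0.2254 0.046 ]
base corners [array([0.6054, 0.0556, 0.006 ]), array([ 0.5995, -0.0587,  0.006 ]), array([ 0.4538, -0.0538,  0.006 ]), array([0.4563, 0.0608, 0.006 ])]
```

Tube is at about (0.474,-0.214), grinder axis (0.548,0.001) with x axis near world +x, cap (0.528,0.224). The hole isn't visible from the side camera, so I'll put the wrist camera on the far side, where it can see both hole and button.

arm_command:
  series:
    - {"tx": 0,"ty": 0,"tz": -0.05,"az": 8}
    - {"tx": -0.466,"ty": 0.601,"tz": -0.07,"az": 100}
    - {"tx": -0.466,"ty": 0.601,"tz": -0.07,"az": 100}
    - {"tx": -0.466,"ty": 0.601,"tz": -0.07,"az": 100}
    - {"tx": -0.466,"ty": 0.601,"tz": -0.07,"az": 100}
    - {"tx": -0.466,"ty": 0.601,"tz": -0.07,"az": 100}
    - {"tx": -0.466,"ty": 0.601,"tz": -0.07,"az": 100}
    - {"tx": -0.466,"ty": 0.601,"tz": -0.07,"az": 100}
    - {"tx": -0.466,"ty": 0.601,"tz": -0.07,"az": 100}
    - {"tx": -0.466,"ty": 0.601,"tz": -0.07,"az": 100}
    - {"tx": -0.466,"ty": 0.601,"tz": -0.07,"az": 100}
    - {"tx": -0.466,"ty": 0.601,"tz": -0.07,"az": 100}

```text
invalid input at $.series[0]: expected keys tx, ty, tz, ax, ay, az
```

arm_command:
  series:
    - {"tx": 0,"ty": 0,"tz": -0.05,"ax": 0,"ay": 0,"az": 8}
    - {"tx": -0.466,"ty": 0.601,"tz": -0.07,"ax": 0,"ay": 0,"az": 100}
    - {"tx": -0.466,"ty": 0.601,"tz": -0.07,"ax": 0,"ay": 0,"az": 100}
    - {"tx": -0.466,"ty": 0.601,"tz": -0.07,"ax": 0,"ay": 0,"az": 100}
    - {"tx": -0.466,"ty": 0.601,"tz": -0.07,"ax": 0,"ay": 0,"az": 100}
    - {"tx": -0.466,"ty": 0.601,"tz": -0.07,"ax": 0,"ay": 0,"az": 100}
    - {"tx": -0.466,"ty": 0.601,"tz": -0.07,"ax": 0,"ay": 0,"az": 100}
    - {"tx": -0.466,"ty": 0.601,"tz": -0.07,"ax": 0,"ay": 0,"az": 100}
    - {"tx": -0.466,"ty": 0.601,"tz": -0.07,"ax": 0,"ay": 0,"az": 100}
    - {"tx": -0.466,"ty": 0.601,"tz": -0.07,"ax": 0,"ay": 0,"az": 100}
    - {"tx": -0.466,"ty": 0.601,"tz": -0.07,"ax": 0,"ay": 0,"az": 100}
    - {"tx": -0.466,"ty": 0.601,"tz": -0.07,"ax": 0,"ay": 0,"az": 100}

```text
time_s: 1.35
tool_pos: [0.5285, 0.087, 0.2913]
eef_rot: [-180.0, -0.0, -36.5]
contact_force: [0.9, 0.9, 0.0]
finger_gap: 0.0916
```

arm_command:
  series:
    - {"tx": 0.192,"ty": 0.091,"tz": 0,"ax": 0,"ay": 0,"az": 53}
    - {"tx": 0.192,"ty": 0.091,"tz": 0,"ax": 0,"ay": 0,"az": 53}
    - {"tx": 0.192,"ty": 0.091,"tz": 0,"ax": 0,"ay": 0,"az": 53}
    - {"tx": 0.192,"ty": 0.091,"tz": 0,"ax": 0,"ay": 0,"az": 53}
    - {"tx": 0.192,"ty": 0.091,"tz": 0,"ax": 0,"ay": 0,"az": 53}
    - {"tx": 0.192,"ty": 0.091,"tz": 0,"ax": 0,"ay": 0,"az": 53}
    - {"tx": 0.192,"ty": 0.091,"tz": 0,"ax": 0,"ay": 0,"az": 53}
    - {"tx": 0.192,"ty": 0.091,"tz": 0,"ax": 0,"ay": 0,"az": 53}
    - {"tx": 0.192,"ty": 0.091,"tz": 0,"ax": 0,"ay": 0,"az": 53}

```text
time_s: 2.25
tool_pos: [0.6291, -0.097, 0.2911]
eef_rot: [180.0, 0.0, -89.0]
contact_force: [-0.1, 0.3, 0.4]
finger_gap: 0.0917
```

Run:
```python
from h import *
c=vision.calibration("wrist"); im=vision.snapshot("wrist"); cv2.imwrite("pics/w1.png",im[:,:,::-1]); np.save("w1.npy",c)
print(env.read_state()["tool_pos"],c["pose"].round(3).tolist(), [proj("wrist",p,c).round(1) for p in((.474,-.214,.08),(.548,.001,.206),(.548,.001,.132))])
```

```text
[ 0.62913849 -0.09711155  0.29121174] [[0.017, -0.957, -0.288, 0.707], [-1.0, -0.017, -0.005, -0.095], [-0.0, 0.288, -0.958, 0.45], [0.0, 0.0, 0.0, 1.0]] [array([398.5, 280.7]), array([215.2, 281.6]), array([233.6, 248.3])]
```

View pics/w1.png

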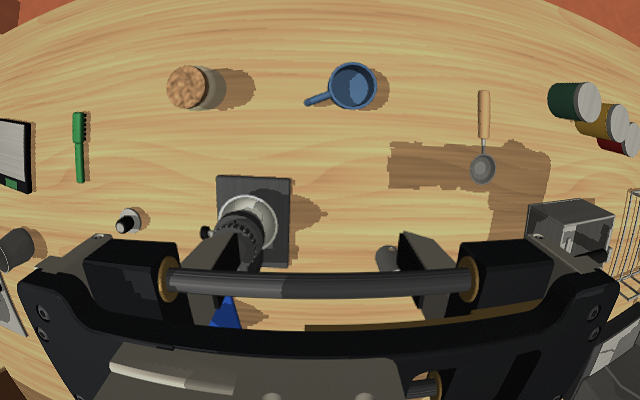

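Run:
```python
import cv2, numpy as np
t=cv2.imread("pics/w1.png")
a=cv2.resize(t[170:300,200:300],None,fx=4,fy=4,interpolation=cv2.INTER_CUBIC)
b=cv2.resize(t[170:300,350:450],None,fx=4,fy=4,interpolation=cv2.INTER_CUBIC)
cv2.imwrite("pics/w1z.png",np.hstack([a,b]))
```

```text
(no output)
```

View pics/w1z.png

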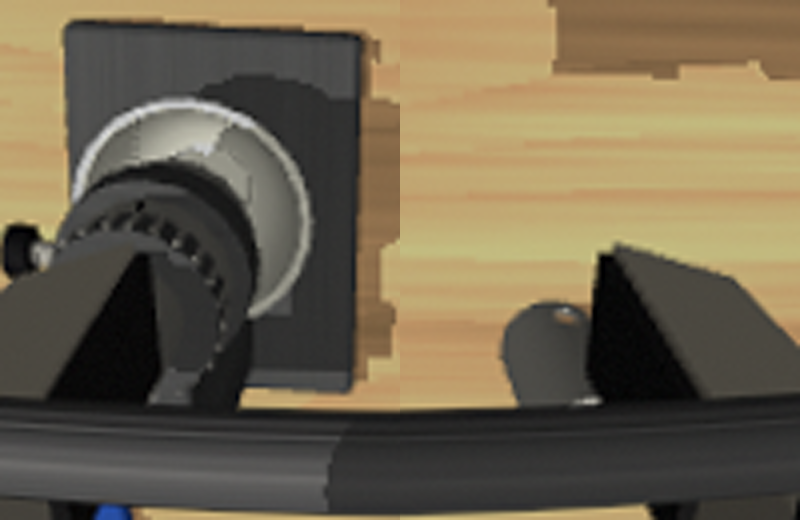

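The tube's hole shows at (391,249), with wood seen through it. I'll cast it onto z=14 mm.

Run:
```python
from h import *
c=np.load("w1.npy",allow_pickle=True).item()
for uv in ((391.2,248.7),(391.2,247.5),(391.2,250)):
    p=onz("wrist",uv,.014,c); d=p[:2]-[.474,-.214]; print(p.round(4),np.hypot(*d).round(4),np.degrees(np.arctan2(d[1],d[0])).round(1))
```

```text
[ 0.4932 -0.2152  0.014 ] 0.0192 -3.6
[ 0.4953 -0.215   0.014 ] 0.0213 -2.6
[ 0.4908 -0.2155  0.014 ] 0.0169 -4.9
```

arm_command:
  series:
    - {"tx": -0.005,"ty": -0.111,"tz": 0.09,"ax": 0,"ay": 0,"az": -89}
    - {"tx": -0.005,"ty": -0.111,"tz": 0.09,"ax": 0,"ay": 0,"az": -89}
    - {"tx": -0.005,"ty": -0.111,"tz": 0.09,"ax": 0,"ay": 0,"az": -89}
    - {"tx": -0.005,"ty": -0.111,"tz": 0.09,"ax": 0,"ay": 0,"az": -89}
    - {"tx": -0.005,"ty": -0.111,"tz": 0.09,"ax": 0,"ay": 0,"az": -89}
    - {"tx": -0.005,"ty": -0.111,"tz": 0.09,"ax": 0,"ay": 0,"az": -89}
    - {"tx": -0.005,"ty": -0.111,"tz": 0.09,"ax": 0,"ay": 0,"az": -89}
    - {"tx": -0.005,"ty": -0.111,"tz": 0.09,"ax": 0,"ay": 0,"az": -89}
    - {"tx": -0.005,"ty": -0.111,"tz": 0.09,"ax": 0,"ay": 0,"az": -89}
    - {"tx": -0.005,"ty": -0.111,"tz": 0.09,"ax": 0,"ay": 0,"az": -89}
    - {"tx": -0.005,"ty": -0.111,"tz": 0.09,"ax": 0,"ay": 0,"az": -89}
    - {"tx": -0.005,"ty": -0.111,"tz": 0.09,"ax": 0,"ay": 0,"az": -89}

```text
time_s: 3.5
tool_pos: [0.7401, -0.0912, 0.2013]
eef_rot: [-180.0, -0.0, -0.1]
contact_force: [0.4, 0.2, 0.7]
finger_gap: 0.0916
```

Run:
```python
from h import *
c=vision.calibration("wrist"); im=vision.snapshot("wrist"); cv2.imwrite("pics/w2.png",im[:,:,::-1]); np.save("w2.npy",c)
print(env.read_state()["tool_pos"],c["pose"].round(3).tolist(), [proj("wrist",p,c).round(1) for p in((.548,.001,.206),(.548,.001,.132))])
```

```text
[ 0.740129   -0.09122497  0.20134207] [[1.0, -0.002, -0.001, 0.74], [-0.002, -0.958, -0.288, -0.012], [0.0, 0.288, -0.958, 0.36], [0.0, 0.0, 0.0, 1.0]] [array([ 36.1, 114.4]), array([ 97.3, 108.1])]
```

View pics/w2.png

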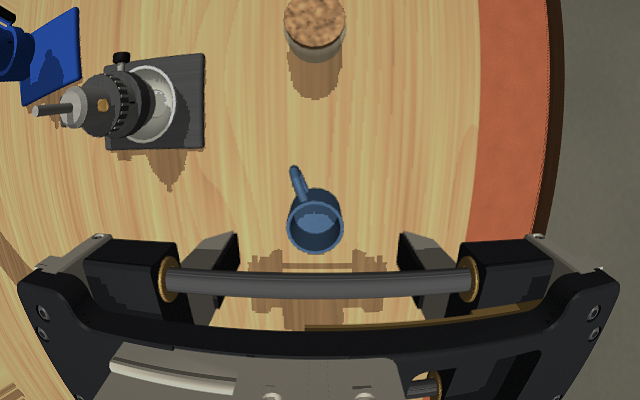

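Run:
```python
import cv2, numpy as np
from h import *
t=cv2.imread("pics/w2.png")
a=cv2.resize(t[40:160,20:220],None,fx=4,fy=4,interpolation=cv2.INTER_CUBIC)
cv2.imwrite("pics/w2z.png",a)
hsv=cv2.cvtColor(t[80:130,60:130],cv2.COLOR_BGR2HSV)
m=cv2.inRange(hsv,(8,100,60),(30,255,255)); n,l,s,ct=cv2.connectedComponentsWithStats(m); print(s,ct+[60,80])
c=np.load("w2.npy",allow_pickle=True).item()
```

```text
[[   0    0   70   50 3205]
 [   0    0   27   17  118]
 [  37   19   12   13  131]
 [   0   42   11    8   31]
 [  12   48   10    2   15]] [[ 95.3975039  104.82870515]
 [ 71.53389831  85.91525424]
 [102.48854962 104.97709924]
 [ 63.67741935 127.5483871 ]
 [ 77.33333333 128.66666667]]
```

View pics/w2z.png

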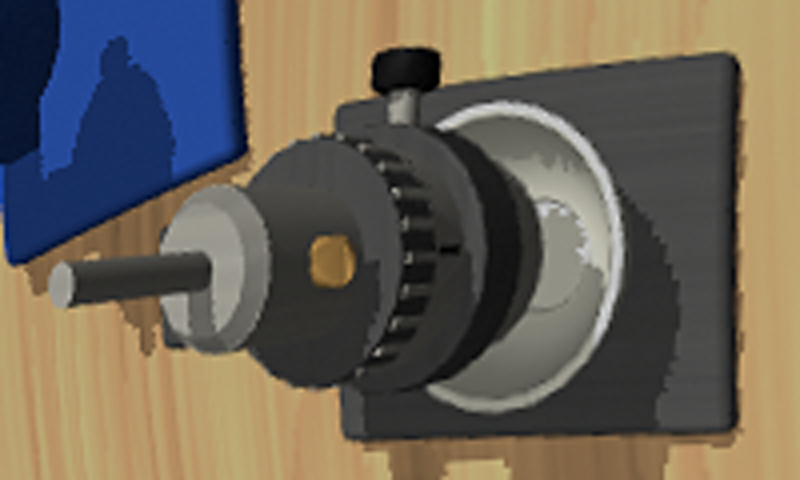

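Run:
```python
from h import *
np.set_printoptions(precision=4,suppress=True)
c=np.load("w2.npy",allow_pickle=True).item(); t=None
print("tip",onz("wrist",(20+63/4,40+285/4),.206,c))
print("shaft base",onz("wrist",(20+207/4,40+270/4),.168,c))
print("button",onz("wrist",(102.5,105),.146,c))
print(tri(("wrist",(20+63/4,40+285/4),c),("side",(316,165),None),("top",(309.3,197.5),None)))
print(proj("top",(.548,.001,.206)),proj("top",(.548,.001,.168)),proj("side",(.548,.001,.206)))
for g in((.548,.001),(.548,-.001),(.546,0)):
    o,d=ray("wrist",(102.5,105),c); p=onz("wrist",(102.5,105),.146,c)-[*g,.146]; print(np.hypot(*p[:2]),np.degrees(np.arctan2(p[1],p[0])))
```

```text
tip [0.5479 0.0032 0.206 ]
shaft base [0.5498 0.0031 0.168 ]
button [0.5659 0.002  0.146 ]
(array([0.5467, 0.0029, 0.2046]), [0.0006, 0.0027, 0.0025])
[310.1046 195.9164] [310.8638 197.3969] [315.6366 164.7552]
0.017970307014802695 3.07760185947344
0.01818766413302429 9.381736907078322
0.020040935274112315 5.626272458520432
```

Button at (102,105) in the wrist picture. It faces about -3°, the same way as the tube's hole (about -3°), so hardly any turn should be needed. The calibration is only good to 2 mm and the clearance is 1 mm, so I'll view grinder and tube from the same relative wrist pose to cancel the bias.

arm_command:
  series:
    - {"tx": 0,"ty": 0,"tz": -0.05,"ax": 0,"ay": 0,"az": 8}
    - {"tx": -0.266,"ty": -0.093,"tz": -0.088,"ax": 0,"ay": 0,"az": 90}
    - {"tx": -0.266,"ty": -0.093,"tz": -0.088,"ax": 0,"ay": 0,"az": 90}
    - {"tx": -0.266,"ty": -0.093,"tz": -0.088,"ax": 0,"ay": 0,"az": 90}
    - {"tx": -0.266,"ty": -0.093,"tz": -0.088,"ax": 0,"ay": 0,"az": 90}
    - {"tx": -0.266,"ty": -0.093,"tz": -0.088,"ax": 0,"ay": 0,"az": 90}
    - {"tx": -0.266,"ty": -0.093,"tz": -0.088,"ax": 0,"ay": 0,"az": 90}
    - {"tx": -0.266,"ty": -0.093,"tz": -0.088,"ax": 0,"ay": 0,"az": 90}
    - {"tx": -0.266,"ty": -0.093,"tz": -0.088,"ax": 0,"ay": 0,"az": 90}
    - {"tx": -0.266,"ty": -0.093,"tz": -0.088,"ax": 0,"ay": 0,"az": 90}
    - {"tx": -0.266,"ty": -0.093,"tz": -0.088,"ax": 0,"ay": 0,"az": 90}
    - {"tx": -0.266,"ty": -0.093,"tz": -0.088,"ax": 0,"ay": 0,"az": 90}

```text
time_s: 4.75
tool_pos: [0.4745, 0.0027, 0.2895]
eef_rot: [-180.0, 0.0, -90.3]
contact_force: [0.3, -1.0, -0.2]
finger_gap: 0.0918
```

```bash
cat > snap.py <<'E'
from h import *
import sys
np.set_printoptions(precision=4,suppress=True)
n=sys.argv[1]; x0,x1,y0,y1=map(int,sys.argv[2:6])
s=env.read_state(); c=vision.calibration("wrist"); im=vision.snapshot("wrist")[:,:,::-1]; cv2.imwrite(f"pics/{n}.png",im); np.save(n+".npy",c)
f=min(800//(x1-x0),600//(y1-y0)); cv2.imwrite(f"pics/{n}z.png",cv2.resize(im[y0:y1,x0:x1],None,fx=f,fy=f,interpolation=cv2.INTER_CUBIC))
print(s["time_s"],s["tool_pos"],s["eef_rot"],s["q"].round(1),f)
E
python3 snap.py w3 240 400 40 180
```

```text
4.75 [0.4745 0.0027 0.2895] [-179.9588    0.018   -90.2869] [-11.1   5.1   8.  109.7  -0.8  65.2 -93. ] 4
```

View pics/w3z.png

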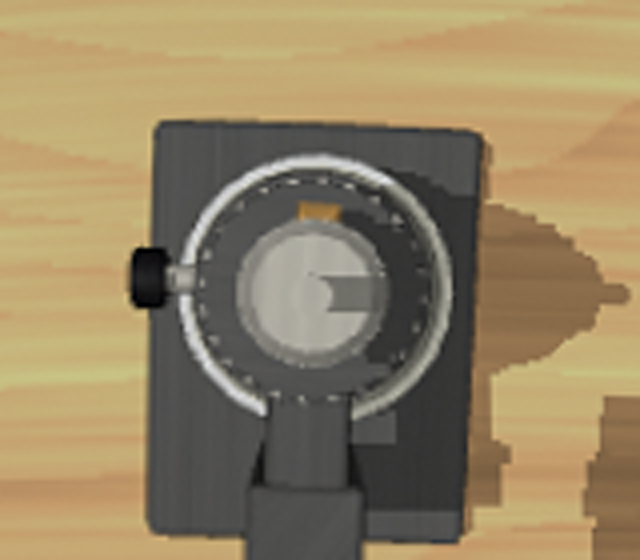

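Overhead view: neck centred at pixel (318,113), button just above it at zoom (320,211), so its azimuth is about -5°. Now the same view of the tube.

arm_command:
  series:
    - {"tx": 0.216,"ty": 0.074,"tz": 0,"ax": 0,"ay": 0,"az": 0}
    - {"tx": 0.216,"ty": 0.074,"tz": 0,"ax": 0,"ay": 0,"az": 0}
    - {"tx": 0.216,"ty": 0.074,"tz": 0,"ax": 0,"ay": 0,"az": 0}
    - {"tx": 0.216,"ty": 0.074,"tz": 0.084,"ax": 0,"ay": 0,"az": -0.3}
    - {"tx": 0.216,"ty": 0.074,"tz": 0.084,"ax": 0,"ay": 0,"az": -0.3}
    - {"tx": 0.216,"ty": 0.074,"tz": 0.084,"ax": 0,"ay": 0,"az": -0.3}
    - {"tx": 0.216,"ty": 0.074,"tz": 0.084,"ax": 0,"ay": 0,"az": -0.3}
    - {"tx": 0.216,"ty": 0.074,"tz": 0.084,"ax": 0,"ay": 0,"az": -0.3}
    - {"tx": 0.216,"ty": 0.074,"tz": 0.084,"ax": 0,"ay": 0,"az": -0.3}

```text
time_s: 5.7
tool_pos: [0.4011, -0.2124, 0.2062]
eef_rot: [-179.9, -0.0, -89.8]
contact_force: [-0.8, -0.7, -0.7]
finger_gap: 0.0919
```

```bash
python3 snap.py w4 240 400 40 180
```

```text
5.7 [ 0.4011 -0.2124  0.2062] [-179.8806   -0.0123  -89.7789] [  5.5   8.2  20.8 118.5  -3.7  53.7 -61.5] 4
```

View pics/w4z.png

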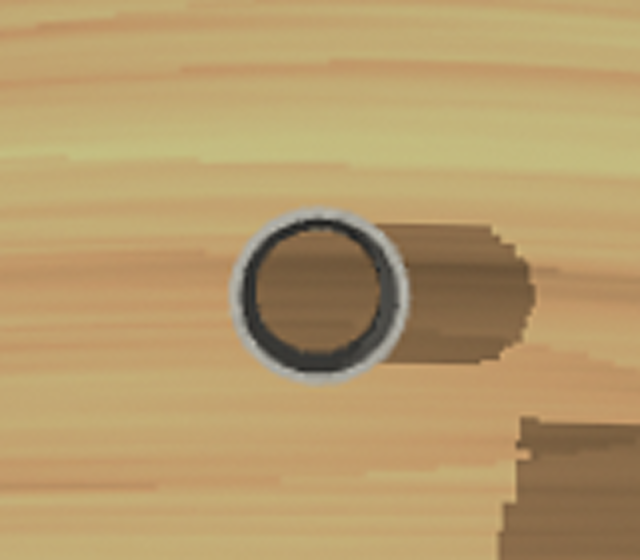

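Run:
```python
from h import *
np.set_printoptions(precision=4,suppress=True)
c3=np.load("w3.npy",allow_pickle=True).item();c4=np.load("w4.npy",allow_pickle=True).item()
print("neck",onz("wrist",(318,113.25),.164,c3),"top face",onz("wrist",(318.5,113.4),.168,c3), "tip",onz("wrist",(240+313/4,40+292/4),.206,c3))
print("tube rim",onz("wrist",(320,114),.08,c4), "bottom",onz("wrist",(240+319/4,40+291/4),0,c4))
p=onz("wrist",(320,40+206/4),.150,c3); n=onz("wrist",(318,113.25),.164,c3);d=p-n;print("button",p,np.degrees(np.arctan2(d[1],d[0])))
```

```text
neck [0.5471 0.0031 0.164 ] top face [0.547  0.0027 0.168 ] tip [0.5481 0.0029 0.206 ]
tube rim [ 0.4732 -0.2133  0.08  ] bottom [ 0.4731 -0.2135  0.    ]
button [0.5678 0.0011 0.15  ] -5.535545832074587
```

Tube at (0.4732,-0.2134), neck axis at (0.5472,0.0029), hole and button both near -5.5°. Grasping the tube now.

arm_command:
  series:
    - {"tx": 0.001,"ty": -0.072,"tz": 0,"ax": 0,"ay": 0,"az": 0}
    - {"tx": 0.001,"ty": -0.072,"tz": 0.06,"ax": 0,"ay": 0,"az": 0}
    - {"tx": 0.001,"ty": -0.072,"tz": 0.106,"ax": 0,"ay": 0,"az": 0}
    - {"tx": 0.001,"ty": -0.072,"tz": 0.14,"ax": 0,"ay": 0,"az": 0}
    - {"tx": 0.001,"ty": -0.072,"tz": 0.156,"ax": 0,"ay": 0,"az": 0}
    - {"tx": 0.001,"ty": -0.072,"tz": 0.156,"ax": 0,"ay": 0,"az": 0}
    - {"tx": 0.001,"ty": -0.072,"tz": 0.156,"ax": 0,"ay": 0,"az": 0}

```text
time_s: 6.45
tool_pos: [0.4729, -0.2138, 0.05]
eef_rot: [-179.9, -0.0, -89.9]
contact_force: [0.0, 0.3, 0.7]
finger_gap: 0.0915
```

```bash
python3 snap.py w5 240 400 140 280
```

```text
6.45 [ 0.4729 -0.2138  0.05  ] [-179.9256   -0.0096  -89.8538] [  8.2  28.9  16.1 115.9 -13.   36.7 -57. ] 4
```

View pics/w5.png

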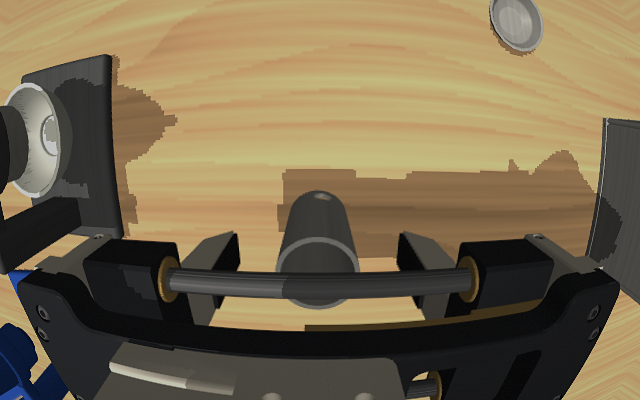

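Tube (318,270) is centred between the fingers, hole visible at (322,196). Closing.

arm_command:
  series:
    - {"tx": 0,"ty": 0,"tz": 0,"ax": 0,"ay": 0,"az": 0}
    - {"tx": 0,"ty": 0,"tz": 0,"ax": 0,"ay": 0,"az": 0}
    - {"tx": 0,"ty": 0,"tz": 0,"ax": 0,"ay": 0,"az": 0}
    - {"tx": 0,"ty": 0,"tz": 0,"ax": 0,"ay": 0,"az": 0}
    - {"tx": 0,"ty": 0,"tz": 0,"ax": 0,"ay": 0,"az": 0}
    - {"tx": 0,"ty": 0,"tz": 0,"ax": 0,"ay": 0,"az": 0}
  hand: 0.3
  newtons: 25

```text
time_s: 7.1
tool_pos: [0.4717, -0.2141, 0.0492]
eef_rot: [-180.0, 0.0, -89.9]
contact_force: [1.0, 0.2, -0.3]
finger_gap: 0.0482
```

```bash
python3 snap.py w6 240 400 140 280
python3 - <<'E'
from h import *
c=np.load("w5.npy",allow_pickle=True).item()
p=onz("wrist",(322,197),.014,c); d=p[:2]-[.4732,-.2134]; print(p,np.hypot(*d),np.degrees(np.arctan2(d[1],d[0])))
E
```

```text
7.1 [ 0.4717 -0.2141  0.0492] [-179.9989    0.0013  -89.929 ] [  8.3  29.   16.1 116.  -13.   36.7 -56.9] 4
[ 0.49287512 -0.215593    0.014     ] 0.019796958442078513 -6.359959449360376
```

View pics/w6z.png

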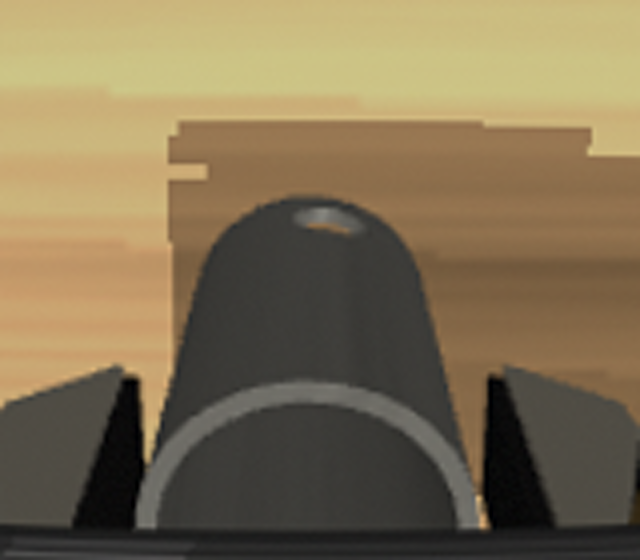

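arm_command:
  series:
    - {"tx": 0,"ty": 0,"tz": 0,"ax": 0,"ay": 0,"az": 0}
    - {"tx": 0,"ty": 0,"tz": 0,"ax": 0,"ay": 0,"az": 0}
    - {"tx": 0,"ty": 0,"tz": 0,"ax": 0,"ay": 0,"az": 0}
    - {"tx": 0,"ty": 0,"tz": 0,"ax": 0,"ay": 0,"az": 0}
  hand: 0.3
  newtons: 25

```text
time_s: 7.55
tool_pos: [0.4716, -0.214, 0.0491]
eef_rot: [180.0, 0.0, -89.9]
contact_force: [0.5, 0.9, 0.0]
finger_gap: 0.0405
```

```bash
python3 snap.py w7 240 400 140 280
python3 - <<'E'
from h import *
s=env.read_state();print(s["tool_pos"],s["contact_force"],s["ft_torque"],s["finger_gap"])
E
```

```text
7.55 [ 0.4716 -0.214   0.0491] [179.9912   0.0056 -89.9239] [  8.3  29.   16.1 116.  -13.   36.7 -56.9] 4
[ 0.47161567 -0.21406923  0.04910455] [-0.46594181 -0.18249025 -0.43774174] [0.03140396 0.17974104 0.03422148] 0.04093351465640994
```

View pics/w7z.png

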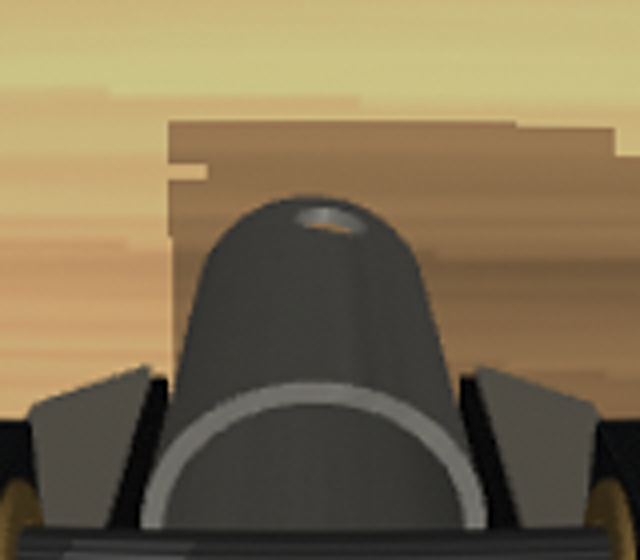

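Gripped (gap 41 mm). Lifting clear of the shaft and moving over the grinder.

arm_command:
  series:
    - {"tx": 0,"ty": 0,"tz": -0.02,"ax": 0,"ay": 0,"az": 0}
    - {"tx": 0,"ty": 0,"tz": -0.06,"ax": 0,"ay": 0,"az": 0}
    - {"tx": 0,"ty": 0,"tz": -0.11,"ax": 0,"ay": 0,"az": 0}
    - {"tx": 0,"ty": 0,"tz": -0.16,"ax": 0,"ay": 0,"az": 0}
    - {"tx": 0,"ty": 0,"tz": -0.2,"ax": 0,"ay": 0,"az": 0}
    - {"tx": -0.03,"ty": -0.01,"tz": -0.23,"ax": 0,"ay": 0,"az": 0}
    - {"tx": -0.07,"ty": -0.025,"tz": -0.23,"ax": 0,"ay": 0,"az": 0}
    - {"tx": -0.11,"ty": -0.038,"tz": -0.23,"ax": 0,"ay": 0,"az": 0}
    - {"tx": -0.15,"ty": -0.051,"tz": -0.23,"ax": 0,"ay": 0,"az": 0}
    - {"tx": -0.19,"ty": -0.065,"tz": -0.23,"ax": 0,"ay": 0,"az": 0}
    - {"tx": -0.217,"ty": -0.074,"tz": -0.23,"ax": 0,"ay": 0,"az": 0}
    - {"tx": -0.217,"ty": -0.074,"tz": -0.23,"ax": 0,"ay": 0,"az": 0}

```text
time_s: 8.8
tool_pos: [0.5459, 0.0091, 0.2784]
eef_rot: [180.0, 0.1, -89.5]
contact_force: [0.6, 0.5, -1.6]
finger_gap: 0.0408
```

arm_command:
  series:
    - {"tx": 0,"ty": 0,"tz": 0,"ax": 0,"ay": 0,"az": 0}
    - {"tx": 0,"ty": 0,"tz": 0,"ax": 0,"ay": 0,"az": 0}
    - {"tx": 0,"ty": 0,"tz": 0,"ax": 0,"ay": 0,"az": 0}

```text
time_s: 9.1
tool_pos: [0.545, 0.0012, 0.2791]
eef_rot: [180.0, -0.0, -90.1]
contact_force: [-1.2, -0.5, -2.4]
finger_gap: 0.0408
```

```bash
python3 snap.py w8 240 400 140 280
python3 - <<'E'
from h import *
s=env.read_state();print(s["tool_pos"],s["contact_force"],s["ft_torque"],s["finger_gap"])
for n in("side","top"): cv2.imwrite(f"pics/{n}8.png",vision.snapshot(n)[:,:,::-1])
a=cv2.imread("pics/side8.png")[100:250,250:400];b=cv2.imread("pics/top8.png")[150:250,260:360]
cv2.imwrite("pics/st8.png",np.hstack([cv2.resize(a,(400,400),interpolation=2),cv2.resize(b,(400,400),interpolation=2)]))
E
```

```text
9.1 [0.545  0.0012 0.2791] [179.9803  -0.0283 -90.0834] [-13.6  13.4  12.6 101.6  -3.1  65.4 -90.1] 4
[0.54508707 0.00139736 0.27917663] [-0.47514245  0.22106566 -1.49499294] [-0.06360331  0.12250365  0.05447332] 0.04118743035220933
```

View pics/w8z.png

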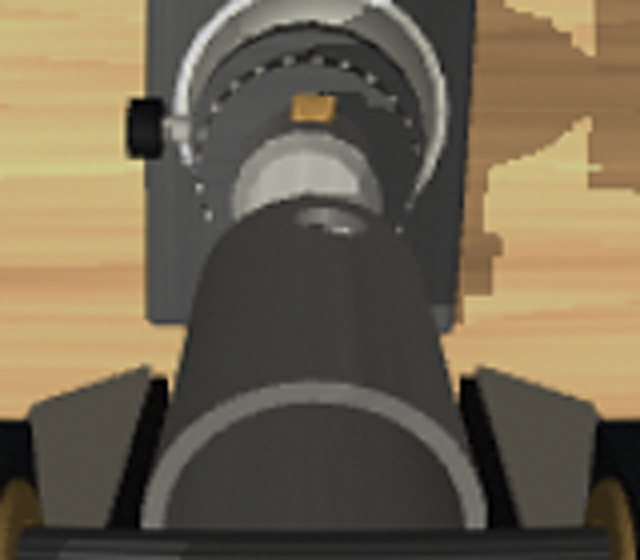

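View pics/st8.png

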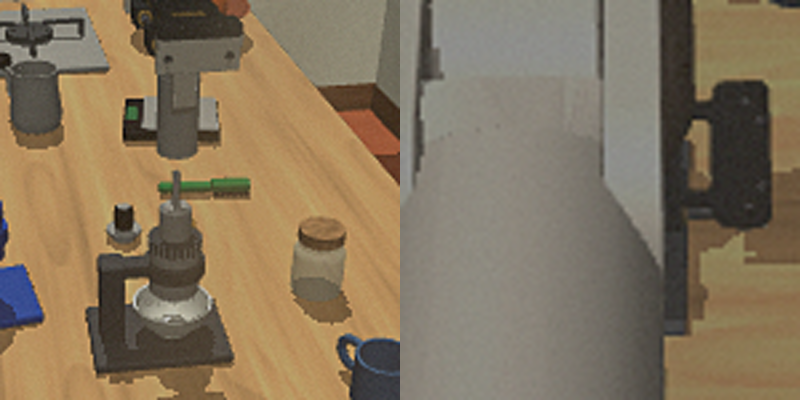

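Run:
```python
from h import *
np.set_printoptions(precision=4,suppress=True)
c=np.load("w7.npy",allow_pickle=True).item()
print("rim top edge",onz("wrist",(318.75,140+381/4),.08,c), "lower edge top", onz("wrist",(240+308/4,140+195/4),0.0,c))
c=np.load("w8.npy",allow_pickle=True).item()
z=.132+.0794+.0186
print("held rim edge",onz("wrist",(318.75,140+381/4),.310,c),"neck sides",onz("wrist",(240+233/4,140+195/4),.164,c),onz("wrist",(240+383/4,140+195/4),.164,c),"neck far edge",onz("wrist",(240+308/4,140+132/4),.164,c))
```

```text
rim top edge [ 0.4936 -0.2136  0.08  ] lower edge top [ 0.4937 -0.2126 -0.    ]
held rim edge [0.567  0.0016 0.31  ] neck sides [0.5493 0.02   0.164 ] [ 0.5492 -0.0144  0.164 ] neck far edge [0.564  0.0027 0.164 ]
```

Residual offset is about (0.5,1.2) mm. Correcting it and descending to just above the neck.

arm_command:
  series:
    - {"tx": -0.0013,"ty": -0.0006,"tz": 0,"ax": 0,"ay": 0,"az": 0}
    - {"tx": -0.0013,"ty": -0.0006,"tz": 0.02,"ax": 0,"ay": 0,"az": 0}
    - {"tx": -0.0013,"ty": -0.0006,"tz": 0.04,"ax": 0,"ay": 0,"az": 0}
    - {"tx": -0.0013,"ty": -0.0006,"tz": 0.055,"ax": 0,"ay": 0,"az": 0}
    - {"tx": -0.0013,"ty": -0.0006,"tz": 0.055,"ax": 0,"ay": 0,"az": 0}
    - {"tx": -0.0013,"ty": -0.0006,"tz": 0.055,"ax": 0,"ay": 0,"az": 0}
    - {"tx": -0.0013,"ty": -0.0006,"tz": 0.055,"ax": 0,"ay": 0,"az": 0}

```text
time_s: 9.95
tool_pos: [0.5468, 0.0043, 0.2253]
eef_rot: [-179.9, 0.0, -89.9]
contact_force: [-0.4, 1.0, -2.2]
finger_gap: 0.0405
```

```bash
python3 snap.py w9 240 400 140 280
python3 - <<'E'
from h import *
s=env.read_state();print(s["tool_pos"],s["contact_force"],s["ft_torque"])
im=vision.snapshot("side");cv2.imwrite("pics/s9.png",cv2.resize(im[130:250,270:370,::-1],(500,600),interpolation=2))
E
```

```text
9.95 [0.5468 0.0043 0.2253] [-179.8929    0.0106  -89.9364] [-13.4  16.5  12.2 105.1  -4.   58.8 -89.6] 4
[0.54682834 0.00426801 0.22531698] [-0.26246942  0.20240236 -1.47685711] [-0.06009958  0.18079118 -0.02356949]
```

View pics/w9z.png

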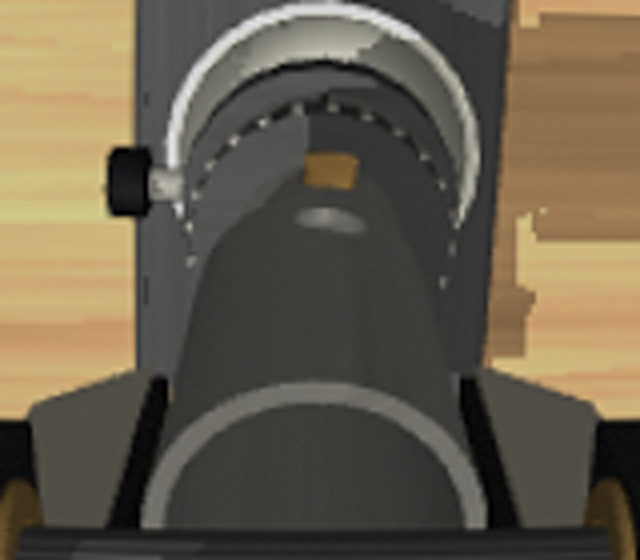

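View pics/s9.png

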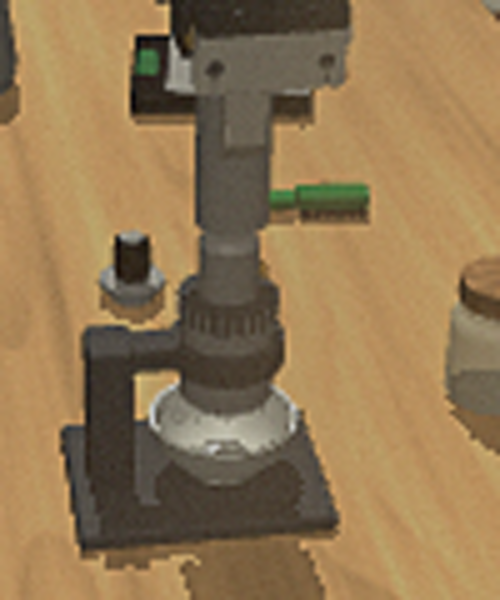

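arm_command:
  series:
    - {"tx": 0,"ty": 0,"tz": 0,"ax": 0,"ay": 0,"az": 0}
    - {"tx": 0,"ty": 0,"tz": 0,"ax": 0,"ay": 0,"az": 0}
    - {"tx": 0,"ty": 0,"tz": 0,"ax": 0,"ay": 0,"az": 0}
    - {"tx": 0,"ty": 0,"tz": 0,"ax": 0,"ay": 0,"az": 0}

```text
time_s: 10.45
tool_pos: [0.546, 0.0043, 0.2242]
eef_rot: [-180.0, 0.0, -89.9]
contact_force: [0.1, -0.7, -1.7]
finger_gap: 0.0407
```

arm_command:
  series:
    - {"tx": 0.0015,"ty": 0.0003,"tz": 0,"ax": 0,"ay": 0,"az": 0}
    - {"tx": 0.0015,"ty": 0.0003,"tz": 0,"ax": 0,"ay": 0,"az": 0}
    - {"tx": 0.0015,"ty": 0.0003,"tz": 0,"ax": 0,"ay": 0,"az": 0}
    - {"tx": 0.0015,"ty": 0.0003,"tz": 0,"ax": 0,"ay": 0,"az": 0}
    - {"tx": 0.0015,"ty": 0.0003,"tz": 0,"ax": 0,"ay": 0,"az": 0}

```text
time_s: 10.95
tool_pos: [0.5457, 0.0029, 0.2242]
eef_rot: [180.0, 0.0, -89.9]
contact_force: [-0.1, 0.8, -1.3]
finger_gap: 0.0408
```

Run:
```python
from h import *
np.set_printoptions(precision=4,suppress=True)
for n in ("side","top"):
  vision.snapshot(n)
  s=env.read_state();print(s["tool_pos"],s["contact_force"],s["ft_torque"],s["eef_rot"])
```

```text
[0.5457 0.0028 0.2241] [ 0.0531  0.4558 -2.4421] [-0.0376  0.1581 -0.0509] [179.9968   0.0023 -89.9288]
[0.5457 0.0028 0.2242] [-0.264   0.0602 -1.5138] [-0.065   0.1945 -0.0381] [-179.9991    0.0024  -89.925 ]
```

arm_command:
  series:
    - {"tx": 0,"ty": 0,"tz": 0.002,"ax": 0,"ay": 0,"az": 0}
    - {"tx": 0,"ty": 0,"tz": 0.004,"ax": 0,"ay": 0,"az": 0}
    - {"tx": 0,"ty": 0,"tz": 0.006,"ax": 0,"ay": 0,"az": 0}
    - {"tx": 0,"ty": 0,"tz": 0.0075,"ax": 0,"ay": 0,"az": 0}
    - {"tx": 0,"ty": 0,"tz": 0.009,"ax": 0,"ay": 0,"az": 0}
    - {"tx": 0,"ty": 0,"tz": 0.01,"ax": 0,"ay": 0,"az": 0}
    - {"tx": 0,"ty": 0,"tz": 0.01,"ax": 0,"ay": 0,"az": 0}

```text
time_s: 11.75
tool_pos: [0.5456, 0.0028, 0.214]
eef_rot: [180.0, -0.0, -89.9]
contact_force: [-0.8, 0.8, -1.3]
finger_gap: 0.0405
```

arm_command:
  series:
    - {"tx": 0,"ty": 0,"tz": 0.0015,"ax": 0,"ay": 0,"az": 0}
    - {"tx": 0,"ty": 0,"tz": 0.003,"ax": 0,"ay": 0,"az": 0}
    - {"tx": 0,"ty": 0,"tz": 0.0045,"ax": 0,"ay": 0,"az": 0}
    - {"tx": 0,"ty": 0,"tz": 0.005,"ax": 0,"ay": 0,"az": 0}

```text
time_s: 12.15
tool_pos: [0.5455, 0.0028, 0.2089]
eef_rot: [180.0, -0.0, -89.9]
contact_force: [-0.3, -0.5, -1.7]
finger_gap: 0.0404
```

The tube is past the taper with no contact force. Continuing down.

arm_command:
  series:
    - {"tx": 0,"ty": 0,"tz": 0.002,"ax": 0,"ay": 0,"az": 0}
    - {"tx": 0,"ty": 0,"tz": 0.004,"ax": 0,"ay": 0,"az": 0}
    - {"tx": 0,"ty": 0,"tz": 0.006,"ax": 0,"ay": 0,"az": 0}
    - {"tx": 0,"ty": 0,"tz": 0.008,"ax": 0,"ay": 0,"az": 0}
    - {"tx": 0,"ty": 0,"tz": 0.009,"ax": 0,"ay": 0,"az": 0}
    - {"tx": 0,"ty": 0,"tz": 0.01,"ax": 0,"ay": 0,"az": 0}
    - {"tx": 0,"ty": 0,"tz": 0.011,"ax": 0,"ay": 0,"az": 0}
    - {"tx": 0,"ty": 0,"tz": 0.012,"ax": 0,"ay": 0,"az": 0}

```text
time_s: 12.95
tool_pos: [0.546, 0.0028, 0.1973]
eef_rot: [-180.0, 0.0, -89.9]
contact_force: [0.4, -0.1, -0.9]
finger_gap: 0.0409
```

arm_command:
  series:
    - {"tx": 0,"ty": 0,"tz": 0.001,"ax": 0,"ay": 0,"az": 0}
    - {"tx": 0,"ty": 0,"tz": 0.002,"ax": 0,"ay": 0,"az": 0}
    - {"tx": 0,"ty": 0,"tz": 0.003,"ax": 0,"ay": 0,"az": 0}
    - {"tx": 0,"ty": 0,"tz": 0.004,"ax": 0,"ay": 0,"az": 0}
    - {"tx": 0,"ty": 0,"tz": 0.005,"ax": 0,"ay": 0,"az": 0}
    - {"tx": 0,"ty": 0,"tz": 0.006,"ax": 0,"ay": 0,"az": 0}

```text
time_s: 13.55
tool_pos: [0.5461, 0.0027, 0.1911]
eef_rot: [-179.9, -0.0, -89.9]
contact_force: [2.5, -0.6, 0.4]
finger_gap: 0.0406
```

arm_command:
  series:
    - {"tx": 0,"ty": 0,"tz": 0.001,"ax": 0,"ay": 0,"az": 0}
    - {"tx": 0,"ty": 0,"tz": 0.002,"ax": 0,"ay": 0,"az": 0}
    - {"tx": 0,"ty": 0,"tz": 0.003,"ax": 0,"ay": 0,"az": 0}
    - {"tx": 0,"ty": 0,"tz": 0.004,"ax": 0,"ay": 0,"az": 0}
    - {"tx": 0,"ty": 0,"tz": 0.005,"ax": 0,"ay": 0,"az": 0}
    - {"tx": 0,"ty": 0,"tz": 0.006,"ax": 0,"ay": 0,"az": 0}
    - {"tx": 0,"ty": 0,"tz": 0.007,"ax": 0,"ay": 0,"az": 0}
    - {"tx": 0,"ty": 0,"tz": 0.0078,"ax": 0,"ay": 0,"az": 0}

```text
time_s: 14.35
tool_pos: [0.5458, 0.0029, 0.1833]
eef_rot: [-180.0, 0.0, -89.9]
contact_force: [2.8, -0.7, -1.0]
finger_gap: 0.0409
```

```bash
python3 snap.py w10 240 400 140 280
python3 - <<'E'
from h import *
s=env.read_state();print(s["tool_pos"],s["contact_force"],s["ft_torque"])
E
```

```text
14.35 [0.5458 0.0029 0.1833] [-179.9856    0.0064  -89.9242] [-12.9  19.2  11.9 107.4  -4.8  53.8 -88.7] 4
[0.54571762 0.00289965 0.18311186] [ 3.46268792 -2.11052761 -1.87485364] [-0.22582835 -0.83023801  0.00109773]
```

View pics/w10z.png

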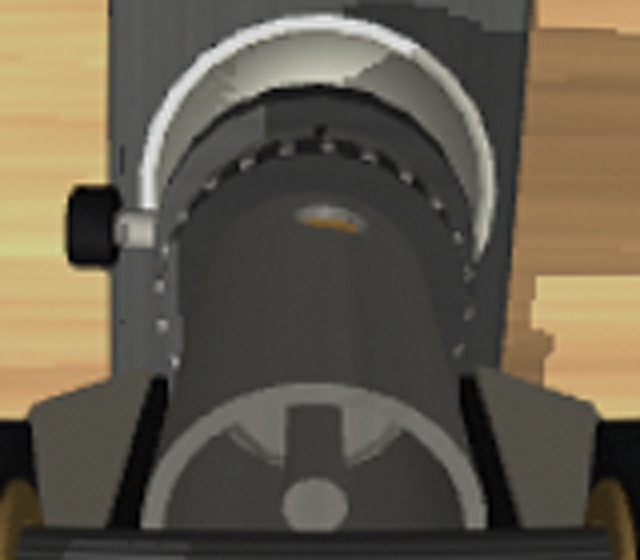

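The brass button already shows inside the hole at zoom (332,222). About 2 mm to go.

arm_command:
  series:
    - {"tx": 0,"ty": 0,"tz": 0.0005,"ax": 0,"ay": 0,"az": 0}
    - {"tx": 0,"ty": 0,"tz": 0.001,"ax": 0,"ay": 0,"az": 0}
    - {"tx": 0,"ty": 0,"tz": 0.0015,"ax": 0,"ay": 0,"az": 0}
    - {"tx": 0,"ty": 0,"tz": 0.002,"ax": 0,"ay": 0,"az": 0}
    - {"tx": 0,"ty": 0,"tz": 0.002,"ax": 0,"ay": 0,"az": 0}

```text
time_s: 14.9
tool_pos: [0.5448, 0.0029, 0.1811]
eef_rot: [179.9, 0.0, -89.9]
contact_force: [0.2, 0.2, -0.5]
finger_gap: 0.0407
```

```bash
python3 snap.py w11 240 400 140 280
python3 - <<'E'
from h import *
s=env.read_state();print(s["tool_pos"],s["contact_force"],s["ft_torque"])
E
```

```text
14.9 [0.5448 0.0029 0.1811] [179.8958   0.0108 -89.9241] [-12.9  19.3  11.9 107.6  -4.9  53.7 -88.7] 4
[0.54487541 0.00295679 0.18110518] [-0.66333845  0.27879964  0.1659515 ] [-0.07561909  0.28389542  0.07376213]
```

View pics/w11z.png

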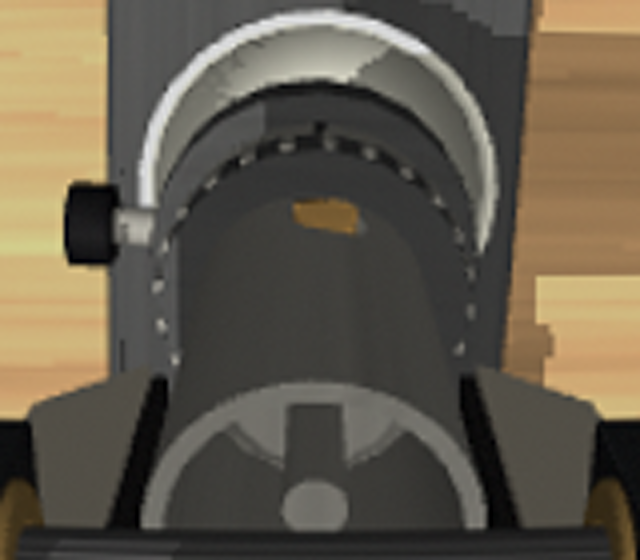

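The button popped out: brass fills the hole and the side force vanished. Now a gentle check that the tube is on the seat.

arm_command:
  series:
    - {"tx": 0,"ty": 0,"tz": 0.0005,"ax": 0,"ay": 0,"az": 0}
    - {"tx": 0,"ty": 0,"tz": 0.001,"ax": 0,"ay": 0,"az": 0}
    - {"tx": 0,"ty": 0,"tz": 0.001,"ax": 0,"ay": 0,"az": 0}
    - {"tx": 0,"ty": 0,"tz": 0.001,"ax": 0,"ay": 0,"az": 0}

```text
time_s: 15.35
tool_pos: [0.5452, 0.0029, 0.181]
eef_rot: [180.0, 0.0, -89.9]
contact_force: [-4.0, 0.2, 6.9]
finger_gap: 0.0406
```

Seated: 7 N from the seat and z stopped. Releasing and retreating upward.

arm_command:
  series:
    - {"tx": 0,"ty": 0,"tz": 0,"ax": 0,"ay": 0,"az": 0}
    - {"tx": 0,"ty": 0,"tz": 0,"ax": 0,"ay": 0,"az": 0}
    - {"tx": 0,"ty": 0,"tz": 0,"ax": 0,"ay": 0,"az": 0}
    - {"tx": 0,"ty": 0,"tz": 0,"ax": 0,"ay": 0,"az": 0}
    - {"tx": 0,"ty": 0,"tz": 0,"ax": 0,"ay": 0,"az": 0}
    - {"tx": 0,"ty": 0,"tz": -0.04,"ax": 0,"ay": 0,"az": 0}
    - {"tx": 0,"ty": 0,"tz": -0.085,"ax": 0,"ay": 0,"az": 0}
    - {"tx": 0,"ty": 0,"tz": -0.13,"ax": 0,"ay": 0,"az": 0}
    - {"tx": 0,"ty": 0.03,"tz": -0.16,"ax": 0,"ay": 0,"az": 0}
    - {"tx": 0,"ty": 0.072,"tz": -0.16,"ax": 0,"ay": 0,"az": 0}
    - {"tx": 0,"ty": 0.072,"tz": -0.16,"ax": 0,"ay": 0,"az": 0}
    - {"tx": 0,"ty": 0.072,"tz": -0.16,"ax": 0,"ay": 0,"az": 0}
  hand: 1

```text
time_s: 16.55
tool_pos: [0.4732, 0.0028, 0.3408]
eef_rot: [-179.9, 0.0, -89.9]
contact_force: [0.1, -0.2, -0.8]
finger_gap: 0.0918
```

```bash
python3 snap.py w12 240 400 40 180
python3 - <<'E'
from h import *
im=vision.snapshot("side");cv2.imwrite("pics/s12.png",cv2.resize(im[130:250,270:370,::-1],(500,600),interpolation=2))
E
```

```text
16.55 [0.4732 0.0028 0.3408] [-179.9291    0.0386  -89.9181] [-15.3   2.6  12.2 105.7  -0.6  71.7 -92.8] 4
```

View pics/w12z.png

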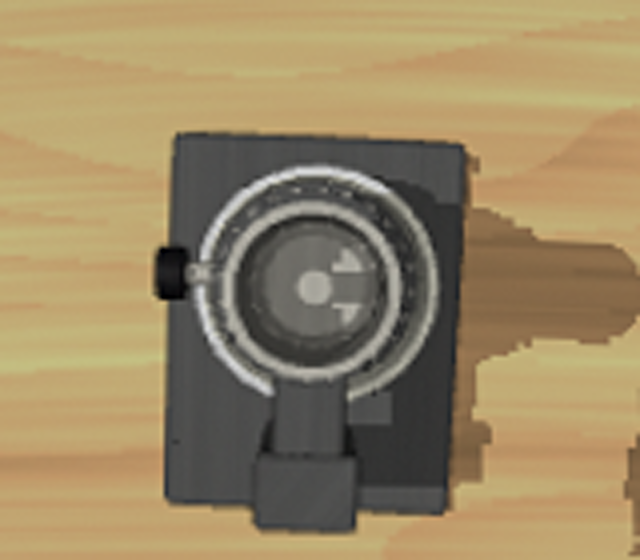

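View pics/s12.png

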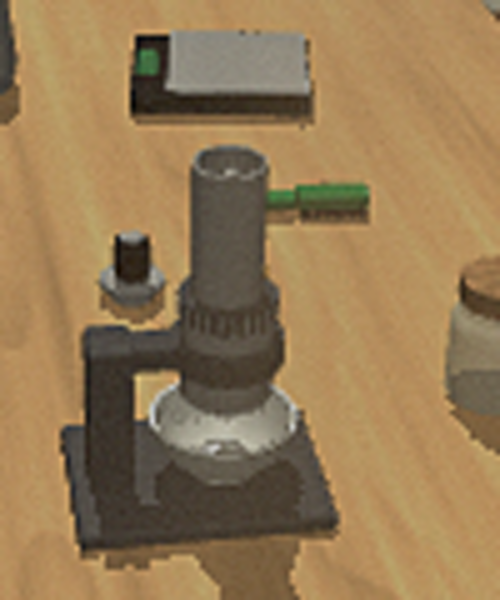

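Tube is home and upright; rim centre at pixel (318,112.6). Next, the same overhead view of the cap.

arm_command:
  series:
    - {"tx": -0.05,"ty": 0.004,"tz": 0,"ax": 0,"ay": 0,"az": 0}
    - {"tx": -0.1,"ty": 0.008,"tz": 0,"ax": 0,"ay": 0,"az": 0}
    - {"tx": -0.15,"ty": 0.012,"tz": 0,"ax": 0,"ay": 0,"az": 0}
    - {"tx": -0.2,"ty": 0.016,"tz": 0.01,"ax": 0,"ay": 0,"az": 0}
    - {"tx": -0.221,"ty": 0.018,"tz": 0.05,"ax": 0,"ay": 0,"az": 0}
    - {"tx": -0.221,"ty": 0.018,"tz": 0.1,"ax": 0,"ay": 0,"az": 0}
    - {"tx": -0.221,"ty": 0.018,"tz": 0.15,"ax": 0,"ay": 0,"az": 0}
    - {"tx": -0.221,"ty": 0.018,"tz": 0.19,"ax": 0,"ay": 0,"az": 0}
    - {"tx": -0.221,"ty": 0.018,"tz": 0.19,"ax": 0,"ay": 0,"az": 0}
    - {"tx": -0.221,"ty": 0.018,"tz": 0.19,"ax": 0,"ay": 0,"az": 0}
    - {"tx": -0.221,"ty": 0.018,"tz": 0.19,"ax": 0,"ay": 0,"az": 0}

```text
time_s: 17.75
tool_pos: [0.4575, 0.2247, 0.1524]
eef_rot: [-179.8, 0.1, -89.9]
contact_force: [0.8, 0.8, 0.4]
finger_gap: 0.0916
```

```bash
python3 snap.py w13 240 400 40 180
```

```text
17.75 [0.4575 0.2247 0.1524] [-179.8178    0.104   -89.945 ] [ -29.4   17.8    0.3  113.6   -0.1   48.3 -119. ] 4
```

View pics/w13z.png

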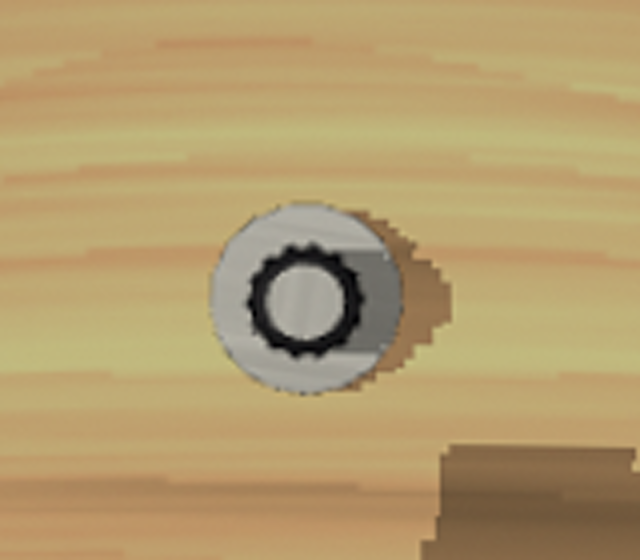

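Run:
```python
from h import *
np.set_printoptions(precision=4,suppress=True)
c=np.load("w13.npy",allow_pickle=True).item()
print("disc",onz("wrist",(240+306.5/4,40+298/4),.016,c),"knob",onz("wrist",(240+306/4,40+301/4),.046,c))
c=np.load("w12.npy",allow_pickle=True).item()
print("tube rim",onz("wrist",(318,112.6),.212,c))
s=env.read_state();print(s["tool_pos"],s["finger_gap"])
```

```text
disc [0.5291 0.227  0.016 ] knob [0.529  0.2269 0.046 ]
tube rim [0.5465 0.0036 0.212 ]
[0.4576 0.2247 0.1528] 0.09139511738392606
```

Cap at (0.529,0.227), tube rim at (0.5465,0.0036). Going to grip the knob.

arm_command:
  series:
    - {"tx": -0.0023,"ty": -0.045,"tz": 0,"ax": 0,"ay": 0,"az": 0}
    - {"tx": -0.0023,"ty": -0.0714,"tz": 0.03,"ax": 0,"ay": 0,"az": 0}
    - {"tx": -0.0023,"ty": -0.0714,"tz": 0.07,"ax": 0,"ay": 0,"az": 0}
    - {"tx": -0.0023,"ty": -0.0714,"tz": 0.1,"ax": 0,"ay": 0,"az": 0}
    - {"tx": -0.0023,"ty": -0.0714,"tz": 0.118,"ax": 0,"ay": 0,"az": 0}
    - {"tx": -0.0023,"ty": -0.0714,"tz": 0.128,"ax": 0,"ay": 0,"az": 0}
    - {"tx": -0.0023,"ty": -0.0714,"tz": 0.128,"ax": 0,"ay": 0,"az": 0}
    - {"tx": -0.0023,"ty": -0.0714,"tz": 0.128,"ax": 0,"ay": 0,"az": 0}
    - {"tx": -0.0023,"ty": -0.0714,"tz": 0.128,"ax": 0,"ay": 0,"az": 0}
    - {"tx": -0.0023,"ty": -0.0714,"tz": 0.128,"ax": 0,"ay": 0,"az": 0}

```text
time_s: 18.8
tool_pos: [0.5278, 0.2266, 0.0238]
eef_rot: [-179.9, 0.1, -89.9]
contact_force: [-0.2, -0.4, -0.3]
finger_gap: 0.0915
```

```bash
python3 snap.py w14 220 420 160 310
```

```text
18.8 [0.5278 0.2266 0.0238] [-179.8731    0.0649  -89.926 ] [ -26.6   34.7    0.9  108.1   -0.8   37.1 -115.1] 4
```

View pics/w14z.png

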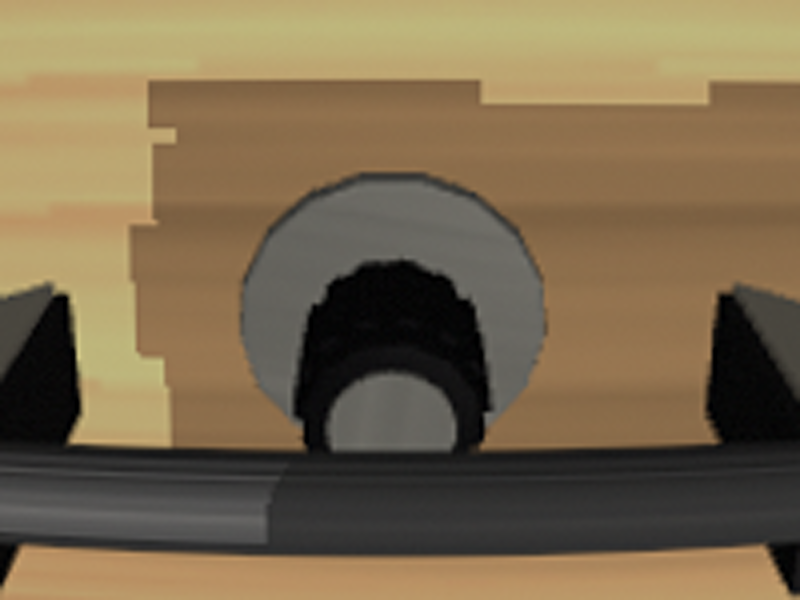

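Knob is centred between the fingers. Closing.

arm_command:
  series:
    - {"tx": 0,"ty": 0,"tz": 0,"ax": 0,"ay": 0,"az": 0}
    - {"tx": 0,"ty": 0,"tz": 0,"ax": 0,"ay": 0,"az": 0}
    - {"tx": 0,"ty": 0,"tz": 0,"ax": 0,"ay": 0,"az": 0}
    - {"tx": 0,"ty": 0,"tz": 0,"ax": 0,"ay": 0,"az": 0}
    - {"tx": 0,"ty": 0,"tz": 0,"ax": 0,"ay": 0,"az": 0}
    - {"tx": 0,"ty": 0,"tz": 0,"ax": 0,"ay": 0,"az": 0}
    - {"tx": 0,"ty": 0,"tz": 0,"ax": 0,"ay": 0,"az": 0}
    - {"tx": 0,"ty": 0,"tz": 0,"ax": 0,"ay": 0,"az": 0}
    - {"tx": 0,"ty": 0,"tz": 0,"ax": 0,"ay": 0,"az": 0}
    - {"tx": 0,"ty": 0,"tz": 0,"ax": 0,"ay": 0,"az": 0}
    - {"tx": 0,"ty": 0,"tz": 0,"ax": 0,"ay": 0,"az": 0}
  hand: 0.15
  newtons: 25

```text
time_s: 19.95
tool_pos: [0.5268, 0.2261, 0.0224]
eef_rot: [-180.0, 0.0, -89.9]
contact_force: [0.2, 0.9, -0.4]
finger_gap: 0.0235
```

arm_command:
  series:
    - {"tx": 0,"ty": 0,"tz": -0.01,"ax": 0,"ay": 0,"az": 0}
    - {"tx": 0,"ty": 0,"tz": -0.02,"ax": 0,"ay": 0,"az": 0}
    - {"tx": 0,"ty": 0,"tz": -0.02,"ax": 0,"ay": 0,"az": 0}

```text
time_s: 20.25
tool_pos: [0.5283, 0.2266, 0.0444]
eef_rot: [-179.8, 0.1, -89.9]
contact_force: [0.2, 0.4, -1.7]
finger_gap: 0.0232
```

```bash
python3 snap.py w15 220 420 160 310
```

```text
20.25 [0.5283 0.2266 0.0444] [-179.824     0.082   -89.9381] [ -26.6   32.8    0.9  107.8   -0.8   39.2 -115.2] 4
```

View pics/w15z.png

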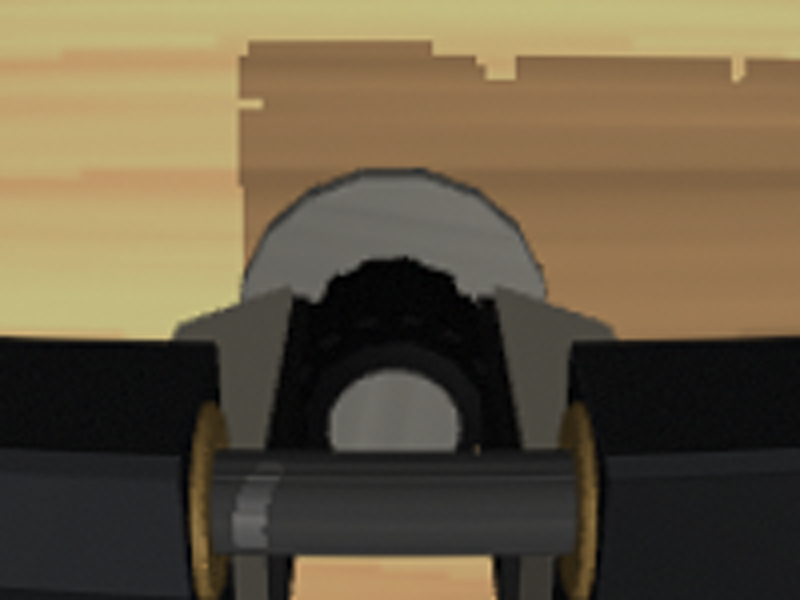

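Cap held (gap 23 mm). Lifting, then moving over the tube.

arm_command:
  series:
    - {"tx": 0,"ty": 0,"tz": -0.045,"ax": 0,"ay": 0,"az": 0}
    - {"tx": 0,"ty": 0,"tz": -0.09,"ax": 0,"ay": 0,"az": 0}
    - {"tx": 0,"ty": 0,"tz": -0.14,"ax": 0,"ay": 0,"az": 0}
    - {"tx": 0,"ty": 0,"tz": -0.19,"ax": 0,"ay": 0,"az": 0}
    - {"tx": 0.02,"ty": -0.002,"tz": -0.22,"ax": 0,"ay": 0,"az": 0}
    - {"tx": 0.06,"ty": -0.006,"tz": -0.22,"ax": 0,"ay": 0,"az": 0}
    - {"tx": 0.1,"ty": -0.008,"tz": -0.22,"ax": 0,"ay": 0,"az": 0}
    - {"tx": 0.14,"ty": -0.012,"tz": -0.22,"ax": 0,"ay": 0,"az": 0}
    - {"tx": 0.18,"ty": -0.015,"tz": -0.22,"ax": 0,"ay": 0,"az": 0}
    - {"tx": 0.21,"ty": -0.017,"tz": -0.22,"ax": 0,"ay": 0,"az": 0}
    - {"tx": 0.223,"ty": -0.0177,"tz": -0.22,"ax": 0,"ay": 0,"az": 0}
    - {"tx": 0.223,"ty": -0.0177,"tz": -0.22,"ax": 0,"ay": 0,"az": 0}

```text
time_s: 21.5
tool_pos: [0.5446, 0.0009, 0.2623]
eef_rot: [180.0, -0.0, -90.2]
contact_force: [-0.9, 0.3, -1.4]
finger_gap: 0.0236
```

arm_command:
  series:
    - {"tx": 0,"ty": 0,"tz": 0,"ax": 0,"ay": 0,"az": 0}
    - {"tx": 0,"ty": 0,"tz": 0,"ax": 0,"ay": 0,"az": 0}
    - {"tx": 0,"ty": 0,"tz": 0,"ax": 0,"ay": 0,"az": 0}
    - {"tx": 0,"ty": 0,"tz": 0,"ax": 0,"ay": 0,"az": 0}
    - {"tx": 0,"ty": 0,"tz": 0,"ax": 0,"ay": 0,"az": 0}
    - {"tx": 0,"ty": 0,"tz": 0,"ax": 0,"ay": 0,"az": 0}

```text
time_s: 22.1
tool_pos: [0.5448, 0.0034, 0.2624]
eef_rot: [180.0, 0.0, -89.9]
contact_force: [-0.3, 0.6, -1.6]
finger_gap: 0.0232
```

```bash
python3 snap.py w16 220 420 160 310
```

```text
22.1 [0.5448 0.0034 0.2624] [179.9987   0.0042 -89.9007] [-10.3  14.1   8.4 102.7  -2.3  63.3 -91. ] 4
```

View pics/w16z.png

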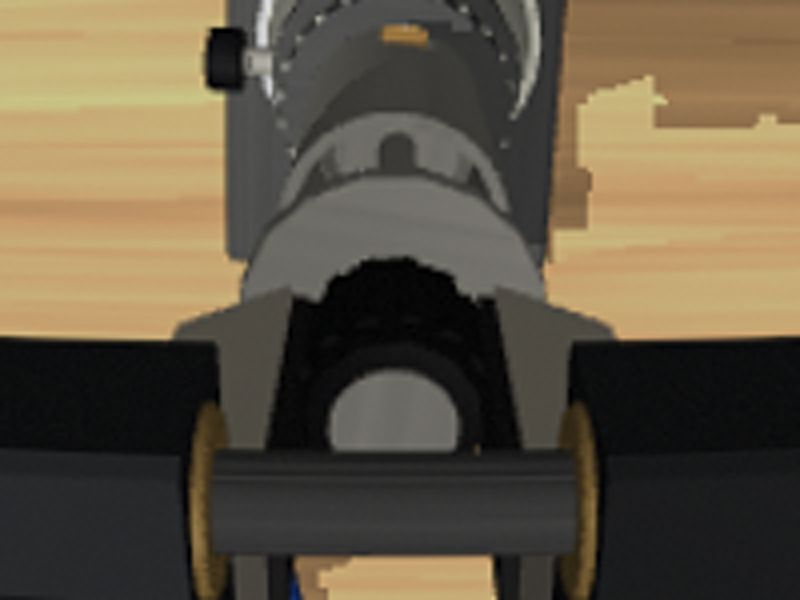

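Aligned at (0.5448,0.0034), target (0.5445,0.0033), with the brass button still out of the hole at zoom (404,35). Lowering.

arm_command:
  series:
    - {"tx": 0,"ty": 0,"tz": 0.01,"ax": 0,"ay": 0,"az": 0}
    - {"tx": 0,"ty": 0,"tz": 0.02,"ax": 0,"ay": 0,"az": 0}
    - {"tx": 0,"ty": 0,"tz": 0.025,"ax": 0,"ay": 0,"az": 0}
    - {"tx": 0,"ty": 0,"tz": 0.027,"ax": 0,"ay": 0,"az": 0}
    - {"tx": 0,"ty": 0,"tz": 0.029,"ax": 0,"ay": 0,"az": 0}
    - {"tx": 0,"ty": 0,"tz": 0.031,"ax": 0,"ay": 0,"az": 0}

```text
time_s: 22.75
tool_pos: [0.545, 0.0031, 0.2313]
eef_rot: [-180.0, 0.0, -89.9]
contact_force: [0.6, 0.3, -0.8]
finger_gap: 0.0233
```

arm_command:
  series:
    - {"tx": 0,"ty": 0,"tz": 0.001,"ax": 0,"ay": 0,"az": 0}
    - {"tx": 0,"ty": 0,"tz": 0.002,"ax": 0,"ay": 0,"az": 0}
    - {"tx": 0,"ty": 0,"tz": 0.003,"ax": 0,"ay": 0,"az": 0}
    - {"tx": 0,"ty": 0,"tz": 0.004,"ax": 0,"ay": 0,"az": 0}
    - {"tx": 0,"ty": 0,"tz": 0.005,"ax": 0,"ay": 0,"az": 0}
    - {"tx": 0,"ty": 0,"tz": 0.006,"ax": 0,"ay": 0,"az": 0}

```text
time_s: 23.35
tool_pos: [0.5448, 0.0031, 0.2253]
eef_rot: [-180.0, 0.0, -89.9]
contact_force: [0.2, 0.2, -1.8]
finger_gap: 0.0233
```

arm_command:
  series:
    - {"tx": 0,"ty": 0,"tz": 0.0005,"ax": 0,"ay": 0,"az": 0}
    - {"tx": 0,"ty": 0,"tz": 0.001,"ax": 0,"ay": 0,"az": 0}
    - {"tx": 0,"ty": 0,"tz": 0.0015,"ax": 0,"ay": 0,"az": 0}
    - {"tx": 0,"ty": 0,"tz": 0.0015,"ax": 0,"ay": 0,"az": 0}

```text
time_s: 23.75
tool_pos: [0.545, 0.0031, 0.2243]
eef_rot: [-180.0, 0.0, -89.9]
contact_force: [-0.9, -0.1, 2.3]
finger_gap: 0.0233
```

Contact at exactly the expected height (TCP z 0.2243, expected 0.2244). Releasing and backing off.

arm_command:
  series:
    - {"tx": 0,"ty": 0,"tz": 0,"ax": 0,"ay": 0,"az": 0}
    - {"tx": 0,"ty": 0,"tz": 0,"ax": 0,"ay": 0,"az": 0}
    - {"tx": 0,"ty": 0,"tz": 0,"ax": 0,"ay": 0,"az": 0}
    - {"tx": 0,"ty": 0,"tz": 0,"ax": 0,"ay": 0,"az": 0}
    - {"tx": 0,"ty": 0,"tz": 0,"ax": 0,"ay": 0,"az": 0}
    - {"tx": 0,"ty": 0,"tz": -0.03,"ax": 0,"ay": 0,"az": 0}
    - {"tx": 0,"ty": 0,"tz": -0.07,"ax": 0,"ay": 0,"az": 0}
    - {"tx": 0,"ty": 0,"tz": -0.12,"ax": 0,"ay": 0,"az": 0}
    - {"tx": 0,"ty": 0.04,"tz": -0.13,"ax": 0,"ay": 0,"az": 0}
    - {"tx": 0,"ty": 0.072,"tz": -0.13,"ax": 0,"ay": 0,"az": 0}
    - {"tx": 0,"ty": 0.072,"tz": -0.13,"ax": 0,"ay": 0,"az": 0}
    - {"tx": 0,"ty": 0.072,"tz": -0.13,"ax": 0,"ay": 0,"az": 0}
  hand: 1

```text
time_s: 24.95
tool_pos: [0.4727, 0.0031, 0.3543]
eef_rot: [-179.9, 0.0, -89.9]
contact_force: [0.2, 0.5, 0.2]
finger_gap: 0.0916
```

```bash
python3 snap.py w17 240 400 40 180
python3 - <<'E'
from h import *
im=vision.snapshot("side");cv2.imwrite("pics/s17.png",cv2.resize(im[110:250,260:380,::-1],(480,560),interpolation=2))
cv2.imwrite("pics/top17.png",vision.snapshot("top")[:,:,::-1])
a=cv2.imread("pics/w17z.png");b=cv2.imread("pics/s17.png");cv2.imwrite("pics/c17.png",np.hstack([cv2.resize(a,(400,350)),cv2.resize(b,(300,350))]))
E
```

```text
24.95 [0.4727 0.0031 0.3543] [-179.9173    0.0241  -89.9165] [-11.5   2.1   8.1 104.5  -0.3  73.4 -93.2] 4
```

View pics/c17.png

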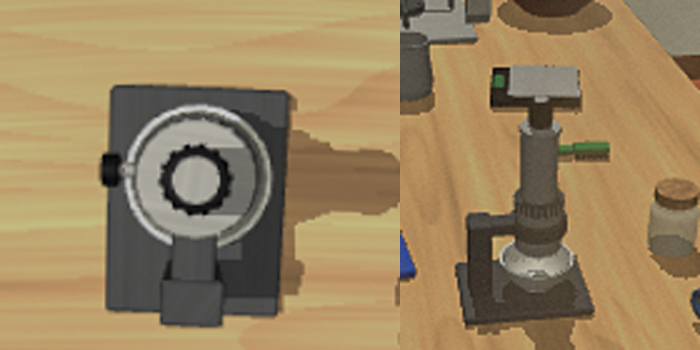

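View pics/top17.png

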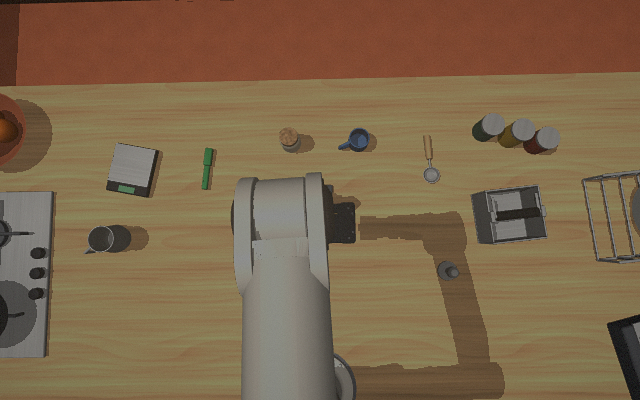

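Cap is centred and level, and everything else is where it was. One last look at the button from the front.

arm_command:
  series:
    - {"tx": 0,"ty": -0.045,"tz": 0,"ax": 0,"ay": 0,"az": 0}
    - {"tx": 0,"ty": -0.09,"tz": 0,"ax": 0,"ay": 0,"az": 0}
    - {"tx": 0,"ty": -0.12,"tz": 0,"ax": 0,"ay": 0,"az": 0}
    - {"tx": 0,"ty": -0.12,"tz": 0,"ax": 0,"ay": 0,"az": 0}
    - {"tx": 0,"ty": -0.12,"tz": 0,"ax": 0,"ay": 0,"az": 0}
    - {"tx": 0,"ty": -0.12,"tz": 0,"ax": 0,"ay": 0,"az": 0}

```text
time_s: 25.7
tool_pos: [0.5922, 0.0031, 0.3533]
eef_rot: [179.9, -0.0, -89.9]
contact_force: [1.0, -0.1, 1.0]
finger_gap: 0.092
```

```bash
python3 snap.py w18 240 400 120 260
python3 - <<'E'
from h import *
np.set_printoptions(precision=4,suppress=True)
c=np.load("w17.npy",allow_pickle=True).item()
im=cv2.imread("pics/w17.png")
# zoom in c17: 2.5 px per px
print("knob top",onz("wrist",(240+197/2.5,40+180/2.5),.248,c),"disc",onz("wrist",(240+197/2.5,40+179/2.5),.218,c))
E
```

```text
25.7 [0.5922 0.0031 0.3533] [179.9203  -0.007  -89.9336] [-10.2  15.6   9.2  89.   -2.6  75.7 -90.6] 4
knob top [0.5469 0.0032 0.248 ] disc [0.5468 0.0031 0.218 ]
```

View pics/w18z.png

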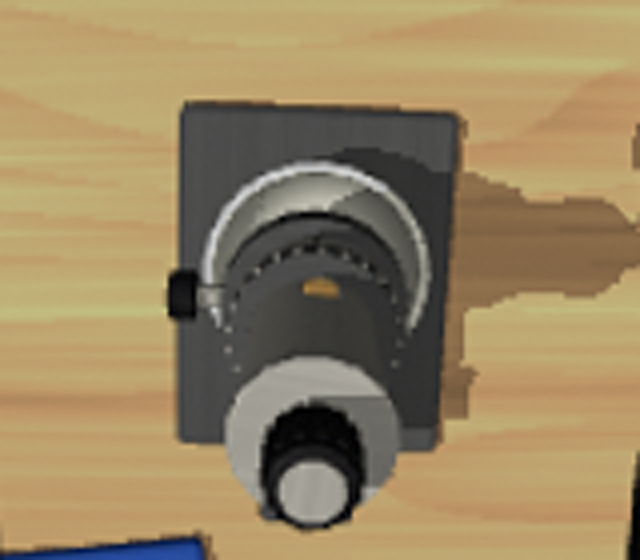

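The brass button stands out of the hole at zoom (321,288). The cap is flat on the tube with its centre at (0.5468,0.0031), and the arm is clear of everything. Handing in.

```bash
python3 -c "
from cell import env
print(env.hand_in())"
```

```text
the job is handed in; nothing more can be done
None
```

I slid the hopper tube down over the steel grinder's neck until it was home, and the spring button popped out through its hole. I then set the knob cap on top and handed the job in at about 26 s; the hand-in gives no verdict.

- **Turning:** None was needed. The hole and the button both measured about -5.5°, so I lowered the tube already aligned. The wrist force readings stayed within about 8 N.
- **Tube:** It stopped on the seat at the expected height with about 7 N on it. In the last wrist picture the brass button still stands out of the hole.
- **Cap:** It touched down at a tool height of 0.2243 m (0.2244 m expected). It looks level, and its centre measured about 0.6 mm from the tube's axis.
- **Other things:** The top and side pictures show no sign that anything else moved. I judged this by eye, not by measurement. The arm hides the blue grinder in the last top picture. The gripper is open and clear of everything.
- **Disagreements:** The fixed top and side cameras differed from each other by up to about 5 mm, so I placed the parts using wrist views taken from matching poses. The arm also settled 1–3 mm off just after moves, which I corrected before inserting.

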